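# Sweep the loose screw caps into the catch tray

## Robot

A 6-joint arm with a two-finger parallel gripper is mounted at the origin on a cart in front of the work surface, level with it; the furniture and walls round the work are solid. World frame = base frame: x ahead of the robot, y to its left, z up, the work surface at z = 0. Lengths are in m, angles in rad, forces in N, time in s.
With the tool pointing down it reaches from about 0.325 to 0.85 m from the base axis. Payload 15.5 kg.
Tool frame: the origin (TCP) lies between the finger pads; the fingertips stand 11 mm ahead of it and the grasp point (between the pads) lies 8 mm behind it; z points along the fingers, y is the line along which they close (so a half turn about z gives the same grasp; the last joint's range is limited). The gripper opens to 91 mm and grips with 3 to 60 N. Pads are 32 mm wide; open, the fingers measure 118 mm over their backs; the gripper's body (76 mm by 178 mm) begins 60 mm behind the grasp point.
Start: joints at [-1.401, 0.494, 1.345, -0, 1.302, -0.096], TCP at [0.164, -0.603, 0.195] pointing down, gripper open.
Joint ranges: [-2.91, 2.91], [-0.82, 2.16], [0.22, 2.67], [-1.22, 4.37], [0.12, 2.79], [-3.08, 3.08]. Speed limits (rad/s): [1.89, 1.89, 2.57, 3.01, 3.01, 3.01].

## Interface

Orientations are given as a unit quaternion [w, x, y, z].
In Python, from station import ctrl gives the robot as it stands.
- The arm moves only by the shell command python3 -m crank 'ROWS' [FORCE]. ROWS is JSON, one flat list of numbers, 5 for each row, row after row: the opening, from 0 (shut) to 1 (fully open), then the shift along the world's x, y, z in cm, then the turn about the world's z in degrees. In form: [fingers, dx, dy, dz, spin, fingers, dx, dy, dz, spin, ...]. A call has 1 to 20 rows; each row is the pose to reach, as a shift and turn from the pose commanded when the call began; what a row does not reach only later rows make up. A row lasts 1/12 s, in which the tool goes at most 41.7 mm and 7.16 degrees, less where a joint would pass 70% of its speed; a pose out of reach is approached as far as the arm can. A call with a gripper value outside its range is refused whole. The fingers move at their own pace and stop on an object; FORCE is the grip in N (left out, the last holds). Time passes only in rows, so rows that repeat a pose let the fingers close. It gives the time, the measured TCP pose, the force, the opening and the grip force at its end, in the units of the state.
- ctrl.read_state(): the state, without advancing time (a new reading comes with each control period).
- ctrl.read_camera(name): name is "scene" or "top"; returns a dict with "image" (480x640x3 uint8, red, green, blue), "z_map" (480x640 float32, m along the optical axis (not along the pixel's ray), 0 where there is no reading), "fx", "fy", "cx", "cy" (pixels), "D" ([k1, k2, p1, p2, k3] as OpenCV has them; the pictures are not rectified), "R" (3x3) and "t" (3): a world point X has camera coordinates R X + t. Camera axes: x right, y down, z forward; pixel columns grow to the right and rows downward; lengths in m; the calibration is good to about 2 mm. A picture is of the moment at which its call begins.
- ctrl.hand_in(): hands the job in; it is judged then, once.
Trained networks look in a picture, given as the dict that the camera call returned (one of the last four; its "shot" number tells which), for a name from the list of things; names that differ only in an ending like _2 or _b are one class to them, and where a whole thing is asked for, a point or a joint stands for the part that bears it (a point fixed in the world has none). Each returns a list of dicts, best first, with "p" (0 to 1); they miss things now and then, are a little off and sometimes report something else, mostly with a low value. They report only what shows in the picture. A call takes as long as a camera call.
- ctrl.regions_of(picture, query): "pixels" (480x640 bool, what is visible of it).
- ctrl.place_of(picture, query): "centre" ([x, y, z] in m, in world coordinates, good to about 4 mm: a listed point, or the origin of a listed thing).
The state is a dict: "clock": time; "joints": joint angles; "qvel": joint speeds; "joint_efforts": joint torques, N m; "eef_pos": TCP position; "orientation": TCP orientation; "force": force on the tool from outside, world axes, zero at the start; "wrist_torque": the same for the moment, N m; "opening": finger opening in m; "gripper_force": force on a finger pad.
Only numpy, scipy, OpenCV 4.12 (cv2) and the standard library are available. Lean on these libraries where they do the work, as an engineer would, in place of code of your own. Each camera call takes 0.05 s, during which the arm holds its last target. There are 200 camera calls.

## Task

Sweep the three loose screw caps, one orange and two white, along the bench with the fingertips and through the open side of the three-sided tray, until all three lie flat and completely inside it. Do not pick up, lift or tip any cap: they only slide. Leave the bottles, beaker, dishes and everything else on the bench standing where they are.

Things in the scene. Friction and masses are not known exactly. Their poses are not given: they have to be found in the camera images.
- cap_tray: three-sided catch tray fixed to the bench: aluminium walls 25 mm high (28 at the blue corner posts), 5 mm thick, round a blue floor level with the bench (no lip at the open side). Inside 180 mm wide along its x, 120 mm deep along its y. Foot tabs 3 mm high stick out 16 mm beside the side walls. Origin: centre of the floor. +y points from the open mouth to the closed back; at zero yaw the back is to the left
- tray_mouth (a point): middle of the tray's open mouth, on the floor, with the tray's axes: +y leads into the tray, the back wall's inner face is 120 mm along +y, the side walls' inner faces are at x = -90 and +90 mm
- cap_orange: orange ribbed screw cap lying flat on the bench, 46 mm across, 17 mm tall, about 18 g. Origin: centre of its underside
- cap_white_a: white ribbed screw cap lying flat on the bench, 39 mm across, 14 mm tall, about 12 g. Origin: centre of its underside
- cap_white_b: white ribbed screw cap lying flat on the bench, 39 mm across, 14 mm tall, about 12 g. Origin: centre of its underside
- bottle_2: small white reagent bottle with white cap and green band, 43 mm across, 75 mm tall, standing among the caps. A bystander: stays where it stands. Origin: centre of its underside
- beaker: clear glass beaker, 54 mm across, 68 mm tall. A bystander: stays where it stands. Origin: centre of its underside
- petri_dish_0: closed clear petri dish, 60 mm across, 15 mm tall. A bystander: stays where it stands. Origin: centre of its underside
- petri_dish_1: closed clear petri dish, 60 mm across, 15 mm tall. A bystander: stays where it stands. Origin: centre of its underside

How it is judged:
By the outcome, as a careful person would: the job done as asked, in the order asked, and still so for the second after the job is handed in, with the robot touching nothing.
It also fails if it takes over 69 s, if anything falls off the work surface, if the arm or the gripper's body presses on something with over 40 N, if the wrist force passes 120 N, or if a joint passes its speed limit or range.

## Working session

There is one attempt and no reset: what is moved stays moved. The work goes in short steps, Python scripts to look and compute and a shell command to move; the robot and the scene stay as the last step left them, time stands still between calls to the robot, and variables do not carry over. Pictures are saved under pics/ and viewed, at most 10 in all, crops included, and the job is handed in when it is done.

```bash
mkdir -p pics; cat > look.py <<'E'
import sys,cv2,numpy as np
from station import ctrl
def look(tag=None,cam="top",names=("tray_mouth","cap_tray","cap_orange","cap_white_a","bottle_2","beaker","petri_dish_0")):
    p=ctrl.read_camera(cam)
    if tag: cv2.imwrite(f"pics/{tag}.png",p["image"][:,:,::-1])
    for n in names:
        for d in ctrl.place_of(p,n)[:4]:
            X=np.array(d["centre"]); px=cv2.projectPoints(X[None],cv2.Rodrigues(p["R"])[0],p["t"],np.array([[p["fx"],0,p["cx"]],[0,p["fy"],p["cy"]],[0,0,1.]]),np.array(p["D"]))[0].ravel()
            print(n,round(d["p"],2),X.round(3),px.round())
    return p
E
python3 - <<'E'
from look import *
look("top0")
look("scene0","scene",())
s=ctrl.read_state();print(s["clock"],s["eef_pos"],s["orientation"],s["opening"])
E
```

```text
tray_mouth 0.91 [0.498 0.192 0.001] [186. 254.]
cap_tray 0.83 [0.49  0.247 0.002] [160. 257.]
cap_orange 0.66 [ 0.579 -0.114 -0.002] [330. 218.]
cap_white_a 0.64 [ 0.435 -0.155 -0.001] [349. 286.]
cap_white_a 0.51 [ 0.528 -0.055  0.001] [302. 241.]
cap_white_a 0.47 [ 0.504 -0.191 -0.002] [366. 253.]
bottle_2 0.82 [ 0.505 -0.191 -0.   ] [366. 253.]
beaker 0.58 [ 0.508 -0.313  0.002] [424. 251.]
petri_dish_0 0.92 [ 0.542 -0.438  0.004] [483. 236.]
petri_dish_0 0.9 [ 0.426 -0.39  -0.002] [461. 291.]
petri_dish_0 0.32 [ 0.584 -0.114 -0.004] [330. 216.]
0.45 [ 0.16415885 -0.60300082  0.19492921] [-8.70081744e-05  9.91181771e-01  1.32509206e-01 -9.79936075e-06] 0.09105629589600292
```

View pics/top0.png

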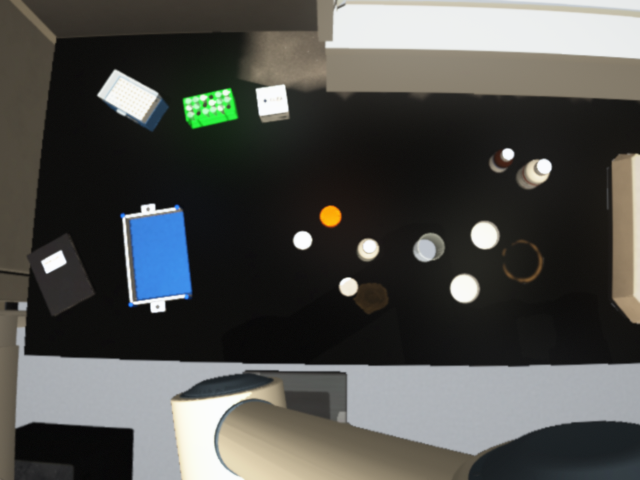

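View pics/scene0.png

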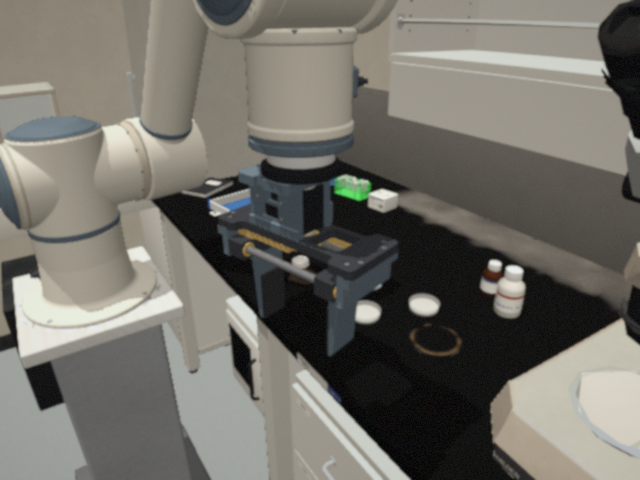

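The top view shows the orange cap at about (330,216), the white caps at (302,240) and (348,287), and the bottle at (367,250). The third "white cap" detection is just the bottle. The tray is the blue area on the left, its mouth on the right edge from (180,207) to (189,297). I'll get its yaw, then move above the start point for the orange cap.

```bash
python3 - <<'E'
from look import *
p=ctrl.read_camera("top")
K=np.array([[p["fx"],0,p["cx"]],[0,p["fy"],p["cy"]],[0,0,1.]])
def w(uv,z=0):
    n=cv2.undistortPoints(np.array(uv,float).reshape(-1,1,2),K,np.array(p["D"])).reshape(-1,2)
    r=np.c_[n,np.ones(len(n))]@p["R"]; c=-p["R"].T@p["t"]
    return c+r*((z-c[2])/r[:,2])[:,None]
h=cv2.cvtColor(p["image"],cv2.COLOR_RGB2HSV)
m=cv2.inRange(h,(100,130,80),(130,255,255)); m[:, :100]=0; m[:,220:]=0;m[:195]=0;m[310:]=0
m=cv2.morphologyEx(m,cv2.MORPH_OPEN,np.ones((7,7)))
v,u=np.nonzero(m); W=w(np.c_[u,v])[:,:2]
r=cv2.minAreaRect(W.astype(np.float32)*1000); print(r,cv2.boxPoints(r))
E
python3 -m crank '[1,1,1,0,2, 0.6,4,4,0,9, 0.3,40,42,0,75, 0.3,40,42,0,75, 0.3,40,42,0,75, 0.3,40,42,0,75, 0.3,40,42,0,75, 0.3,40,42,0,75, 0.3,40,42,0,75, 0.3,40,42,0,75, 0.3,40,42,0,75, 0.3,40,42,0,75, 0.3,40,42,0,75, 0.3,40,42,0,75, 0.3,40,42,0,75, 0.3,40,42,0,75, 0.3,40,42,0,75, 0.3,40,42,0,75, 0.3,40,42,0,75]'
```

```text
((493.76336669921875, 249.37362670898438), (177.7332000732422, 122.278564453125), 9.014640808105469) [[396.4147  295.83353]
 [415.57413 175.06529]
 [591.11206 202.91373]
 [571.95264 323.68195]]
clock: 2.08
eef_pos: [0.5634, -0.1835, 0.1951]
orientation: [-0.0, 0.706, 0.708, -0.0]
force: [0.1, 0.1, -0.1]
opening: 0.0273
gripper_force: 0.0
```

```bash
python3 -m crank '[0.3,2,1.3,-3,7, 0.3,2,1.3,-7,9, 0.3,2,1.3,-10.5,9, 0.3,2,1.3,-13.5,9, 0.3,2,1.3,-15.5,9, 0.3,2,1.3,-17,9, 0.3,2,1.3,-17.7,9, 0.3,2,1.3,-17.7,9]'
python3 - <<'E'
from look import *
look("top1",names=("cap_orange","cap_white_a","bottle_2"))
E
```

```text
clock: 2.75
eef_pos: [0.5829, -0.1705, 0.0168]
orientation: [-0.001, 0.648, 0.761, -0.0]
force: [-0.1, 0.1, 0.2]
opening: 0.0271
gripper_force: 0.0
```

View pics/top1.png

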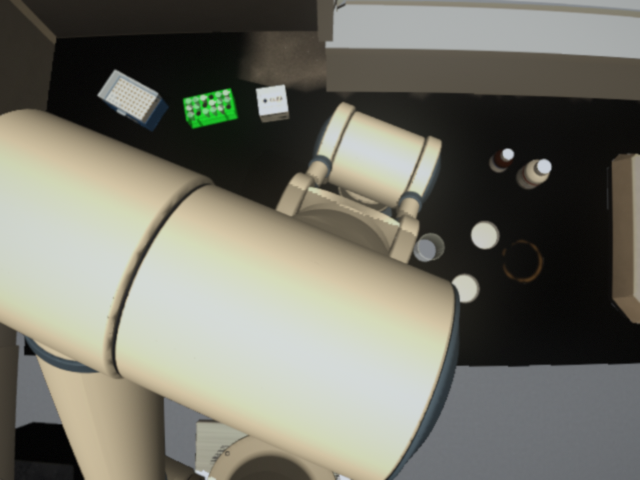

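The arm blocks the top view of the caps at (330,216), but the tool pose matches what I commanded, so I'll sweep the orange cap.

```bash
python3 -m crank '[0.3,0,1,0,0, 0.3,0,2,0,0, 0.3,0,3,0,0, 0.3,0,4,0,0, 0.3,0,5.2,0,0, 0.3,0,6.4,0,0, 0.3,0,7.6,0,0, 0.3,0,8.8,0,0, 0.3,0,10,0,0, 0.3,0,11.2,0,0, 0.3,0,12.4,0,0, 0.3,-0.1,13.6,0,0, 0.3,-0.2,14.8,0,0, 0.3,-0.4,16,0,0, 0.3,-0.6,17.2,0,0, 0.3,-0.8,18.4,0,0, 0.3,-1,19.6,0,0, 0.3,-1.2,20.8,0,0, 0.3,-1.4,22,0,0, 0.3,-1.6,23,0,0]'
python3 - <<'E'
from look import *
look("scene2","scene",names=("cap_orange","cap_white_a","bottle_2"))
E
```

```text
clock: 4.62
eef_pos: [0.5679, 0.0613, 0.018]
orientation: [-0.0, 0.648, 0.762, 0.0]
force: [0.5, -0.7, -0.7]
opening: 0.0276
gripper_force: 0.0
cap_orange 0.64 [ 0.584 -0.113  0.003] [343. 242.]
cap_white_a 0.75 [ 0.431 -0.152  0.002] [300. 265.]
cap_white_a 0.5 [ 0.528 -0.058  0.001] [313. 240.]
bottle_2 0.94 [ 0.504 -0.194 -0.004] [336. 266.]
```

View pics/scene2.png

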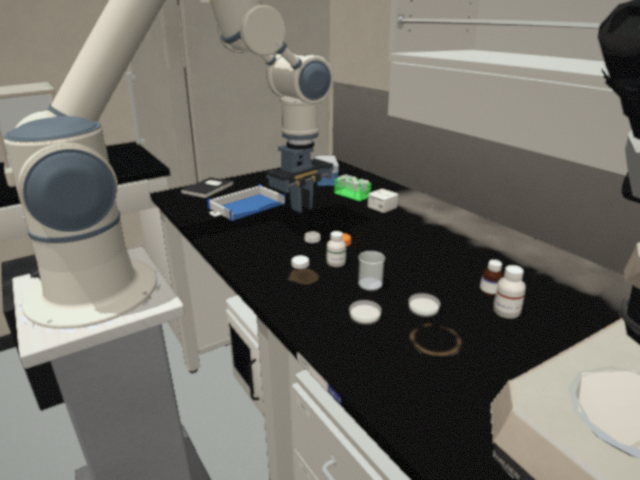

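```bash
python3 - <<'E'
from look import *
p=look(None,"scene",())
K=np.array([[p["fx"],0,p["cx"]],[0,p["fy"],p["cy"]],[0,0,1.]])
P=np.array([[.568,.061,.007],[.568,.061,.1],[.579,-.114,0],[.579,-.114,.017],[.548,.095,.0]])
print(cv2.projectPoints(P,cv2.Rodrigues(p["R"])[0],p["t"],K,np.array(p["D"]))[0].reshape(-1,2).round())
a=cv2.resize(p["image"][160:280,230:390],None,fx=5,fy=5,interpolation=cv2.INTER_CUBIC)
cv2.imwrite("pics/crop3.png",a[:,:,::-1]); print(ctrl.read_state()["eef_pos"])
E
```

```text
[[301. 219.]
 [301. 188.]
 [341. 243.]
 [341. 237.]
 [289. 219.]]
[0.56833891 0.05967252 0.01802576]
```

View pics/crop3.png

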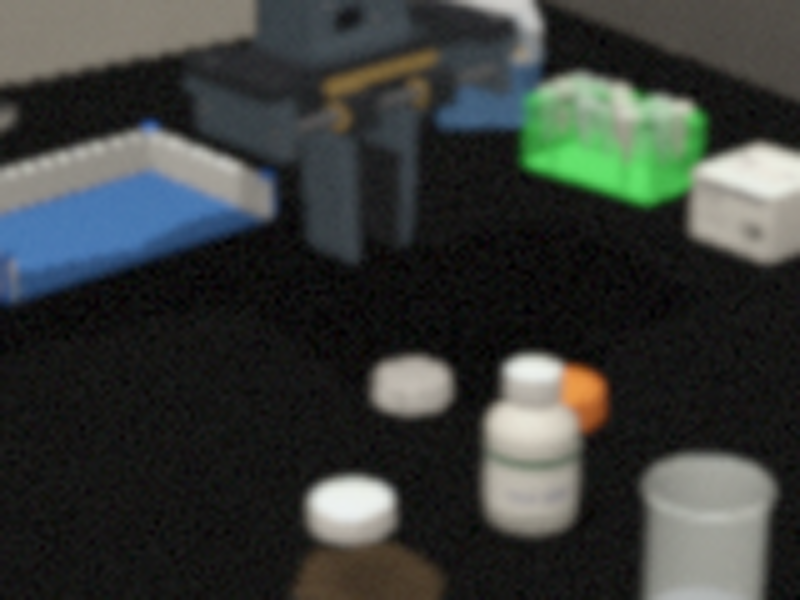

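The crop shows the fingertips ending at about (299,212) and (310,210), higher than the expected (301,219). The orange cap is still at (343,240), so the fingers passed over it. I'll measure the real tip height from depth.

```bash
python3 - <<'E'
from look import *
p=look(None,"scene",())
K=np.array([[p["fx"],0,p["cx"]],[0,p["fy"],p["cy"]],[0,0,1.]])
def at(u,v):
    n=cv2.undistortPoints(np.array([[[u,v]]],float),K,np.array(p["D"])).ravel(); z=p["z_map"][v,u]
    return (p["R"].T@(np.array([n[0]*z,n[1]*z,z])-p["t"])).round(3)
for u in (296,300,309,311):
    for v in range(202,222,2): print(u,v,at(u,v),p["image"][v,u])
for q in ((300,262),(300,256),(312,236),(348,238),(336,262),(240,208)): print(q,at(*q))
E
```

```text
296 202 [0.544 0.049 0.067] [57 66 69]
296 204 [0.545 0.05  0.061] [60 66 71]
296 206 [0.547 0.055 0.053] [57 65 70]
296 208 [0.548 0.057 0.046] [52 60 66]
296 210 [0.546 0.053 0.042] [43 46 50]
296 212 [ 0.591  0.129 -0.001] [12 15 16]
296 214 [0.581 0.113 0.001] [15 13 18]
296 216 [0.572 0.097 0.002] [17 15 16]
296 218 [0.565 0.086 0.002] [7 5 6]
296 220 [0.559 0.077 0.   ] [18 19 20]
300 202 [0.551 0.039 0.069] [60 68 72]
300 204 [0.549 0.035 0.065] [58 66 69]
300 206 [0.552 0.041 0.057] [58 66 68]
300 208 [0.551 0.04  0.051] [55 63 69]
300 210 [0.551 0.039 0.046] [59 65 68]
300 212 [0.551 0.04  0.04 ] [41 45 46]
300 214 [0.591 0.107 0.   ] [19 17 19]
300 216 [0.583 0.094 0.001] [5 5 9]
300 218 [0.574 0.08  0.002] [18 15 13]
300 220 [0.568 0.069 0.001] [15 17 16]
309 202 [0.585 0.048 0.059] [37 40 42]
309 204 [0.584 0.046 0.053] [38 40 40]
309 206 [0.585 0.048 0.047] [37 38 40]
309 208 [0.583 0.044 0.043] [30 29 32]
309 210 [ 0.63   0.119 -0.   ] [19 18 14]
309 212 [0.622 0.106 0.   ] [ 9 10  8]
309 214 [0.613 0.093 0.   ] [18 15 13]
309 216 [0.603 0.077 0.002] [0 5 8]
309 218 [0.597 0.068 0.   ] [15 17 14]
309 220 [ 0.591  0.058 -0.001] [10 10  8]
311 202 [0.59  0.045 0.059] [51 56 64]
311 204 [0.591 0.046 0.052] [49 53 58]
311 206 [0.589 0.043 0.047] [47 52 56]
311 208 [0.592 0.048 0.039] [35 41 44]
311 210 [ 0.636  0.117 -0.001] [14 16 13]
311 212 [0.625 0.1   0.001] [ 9 14  9]
311 214 [ 0.621  0.094 -0.002] [14 10 13]
311 216 [0.61  0.077 0.   ] [18 16 18]
311 218 [ 0.603  0.066 -0.   ] [12  9  9]
311 220 [0.594 0.052 0.001] [ 9 11  6]
(300, 262) [ 0.424 -0.165  0.017]
(300, 256) [ 0.443 -0.134  0.013]
(312, 236) [ 0.524 -0.061  0.014]
(348, 238) [ 0.589 -0.128  0.018]
(336, 262) [ 0.496 -0.205  0.013]
(240, 208) [0.463 0.243 0.003]
```

The tips are actually at about z = 0.038, roughly 30 mm higher than the stated geometry gives. Before going lower I need to know the height of the gripper body's underside, because of the bottle. I'll move back over the start point, take a depth reading on the way, and then lower.

```bash
cat > tip.py <<'E'
from look import *
def tip(boxs):
    p=ctrl.read_camera("scene")
    K=np.array([[p["fx"],0,p["cx"]],[0,p["fy"],p["cy"]],[0,0,1.]])
    v,u=np.mgrid[0:480,0:640]
    n=cv2.undistortPoints(np.c_[u.ravel(),v.ravel()].astype(float).reshape(-1,1,2),K,np.array(p["D"])).reshape(-1,2)
    z=p["z_map"].ravel()[:,None]
    return p,((np.c_[n*z,z]-p["t"])@p["R"]).reshape(480,640,3)
def near(e):
    p,W=tip(0)
    d=W-np.array(e); m=(np.abs(d[...,0])<.1)&(np.abs(d[...,1])<.06)&(W[...,2]>.022)
    # lowest point of each column in tool surroundings
    for u in range(0,640,3):
        v=np.nonzero(m[:,u])[0]
        if len(v): print(u,v.max(),W[v.max(),u].round(3),end=' | ')
    print()
E
python3 - <<'E'
from tip import *
near(ctrl.read_state()["eef_pos"])
E
python3 -m crank '[0.3,0,0,2.5,0, 0.3,0,0,6,0, 0.3,0.5,-4,9,0, 0.3,1.6,-8,9,0, 0.3,1.6,-12,9,0, 0.3,1.6,-16,9,0, 0.3,1.6,-20,9,0, 0.3,1.6,-23,9,0, 0.3,1.6,-23,9,0, 0.3,1.6,-23,6,0, 0.3,1.6,-23,3,0, 0.3,1.6,-23,1,0, 0.3,1.6,-23,1,0, 0.3,1.6,-23,1,0]'
python3 - <<'E'
from tip import *
near(ctrl.read_state()["eef_pos"])
E
```

```text
261 57 [0.495 0.118 0.439] | 264 59 [0.501 0.115 0.434] | 267 177 [0.478 0.083 0.142] | 270 185 [0.485 0.082 0.118] | 273 186 [0.485 0.066 0.12 ] | 276 188 [0.487 0.052 0.118] | 279 189 [0.488 0.04  0.119] | 282 190 [0.492 0.03  0.118] | 285 191 [0.492 0.015 0.12 ] | 288 191 [0.5   0.012 0.119] | 291 200 [0.54  0.069 0.068] | 294 209 [0.545 0.063 0.042] | 297 210 [0.548 0.051 0.042] | 300 212 [0.55  0.038 0.04 ] | 303 206 [0.581 0.073 0.039] | 306 207 [0.583 0.06  0.04 ] | 309 208 [0.586 0.048 0.041] | 312 206 [0.592 0.042 0.047] | 315 182 [0.593 0.028 0.121] | 318 181 [0.601 0.027 0.123] | 321 180 [0.611 0.027 0.124] | 324 176 [0.628 0.036 0.129] | 327 177 [0.645 0.047 0.12 ] | 330 178 [0.647 0.036 0.12 ] | 333 170 [0.658 0.037 0.141] | 
clock: 6.13
eef_pos: [0.5836, -0.1701, 0.0276]
orientation: [-0.001, 0.648, 0.762, -0.0]
force: [-0.0, -0.0, 1.2]
opening: 0.0276
gripper_force: 0.0
321 199 [ 0.493 -0.149  0.151] | 324 208 [ 0.499 -0.152  0.128] | 327 255 [ 0.488 -0.18   0.023] | 330 258 [ 0.485 -0.197  0.023] | 333 258 [ 0.49  -0.202  0.024] | 336 258 [ 0.495 -0.207  0.025] | 339 259 [ 0.499 -0.213  0.023] | 342 257 [ 0.51  -0.21   0.024] | 345 256 [ 0.52  -0.207  0.022] | 348 234 [ 0.562 -0.162  0.05 ] | 351 235 [ 0.563 -0.174  0.052] | 354 237 [ 0.566 -0.181  0.048] | 357 238 [ 0.568 -0.19   0.049] | 360 231 [ 0.598 -0.163  0.049] | 363 232 [ 0.598 -0.175  0.051] | 366 233 [ 0.6   -0.184  0.051] | 369 230 [ 0.606 -0.187  0.059] | 372 204 [ 0.613 -0.186  0.124] | 375 204 [ 0.607 -0.203  0.131] | 378 203 [ 0.616 -0.203  0.131] | 381 202 [ 0.626 -0.202  0.132] | 384 197 [ 0.64  -0.196  0.139] | 387 198 [ 0.661 -0.184  0.128] | 390 199 [ 0.662 -0.194  0.129] | 393 197 [ 0.668 -0.197  0.133] |
```

The finger length matches the spec (body at 0.119, tips at 0.039), so the reported TCP height is about 30 mm too low. That means lowering 4 cm from here. The body then sits at about 0.087, which clears the 75 mm bottle.

```bash
python3 -m crank '[0.3,0,0,-1,0, 0.3,0,0,-2,0, 0.3,0,0,-2.8,0, 0.3,0,0,-3.5,0, 0.3,0,0,-4,0, 0.3,0,0,-4,0, 0.3,0,0,-4,0]'
python3 - <<'E'
from tip import *
p,W=tip(0)
for u in (351,354,357,361,364,367):
    print(u,[(v,*W[v,u].round(3)) for v in range(242,254,2)])
E
```

```text
clock: 6.77
eef_pos: [0.584, -0.17, -0.0123]
orientation: [-0.0, 0.648, 0.762, -0.0]
force: [0.5, 1.1, 0.1]
opening: 0.0271
gripper_force: 0.0
351 [(242, np.float64(0.563), np.float64(-0.174), np.float64(0.033)), (244, np.float64(0.56), np.float64(-0.178), np.float64(0.03)), (246, np.float64(0.561), np.float64(-0.177), np.float64(0.024)), (248, np.float64(0.563), np.float64(-0.174), np.float64(0.017)), (250, np.float64(0.564), np.float64(-0.173), np.float64(0.011)), (252, np.float64(0.57), np.float64(-0.166), np.float64(0.0))]
354 [(242, np.float64(0.561), np.float64(-0.188), np.float64(0.04)), (244, np.float64(0.562), np.float64(-0.186), np.float64(0.033)), (246, np.float64(0.562), np.float64(-0.187), np.float64(0.028)), (248, np.float64(0.562), np.float64(-0.188), np.float64(0.023)), (250, np.float64(0.565), np.float64(-0.184), np.float64(0.015)), (252, np.float64(0.565), np.float64(-0.184), np.float64(0.01))]
357 [(242, np.float64(0.568), np.float64(-0.191), np.float64(0.039)), (244, np.float64(0.568), np.float64(-0.191), np.float64(0.033)), (246, np.float64(0.569), np.float64(-0.
[... 689 characters left out ...]
loat64(0.6), np.float64(-0.178), np.float64(0.019)), (246, np.float64(0.6), np.float64(-0.179), np.float64(0.014)), (248, np.float64(0.609), np.float64(-0.169), np.float64(0.002)), (250, np.float64(0.603), np.float64(-0.175), np.float64(0.0)), (252, np.float64(0.51), np.float64(-0.287), np.float64(0.071))]
367 [(242, np.float64(0.606), np.float64(-0.183), np.float64(0.025)), (244, np.float64(0.605), np.float64(-0.183), np.float64(0.02)), (246, np.float64(0.606), np.float64(-0.184), np.float64(0.014)), (248, np.float64(0.604), np.float64(-0.186), np.float64(0.01)), (250, np.float64(0.606), np.float64(-0.184), np.float64(0.003)), (252, np.float64(0.519), np.float64(-0.286), np.float64(0.067))]
```

The tips are now at about 8 mm, so I'll repeat the sweep.

```bash
python3 -m crank '[0.3,0,1,0,0, 0.3,0,2,0,0, 0.3,0,3,0,0, 0.3,0,4,0,0, 0.3,0,5.2,0,0, 0.3,0,6.4,0,0, 0.3,0,7.6,0,0, 0.3,0,8.8,0,0, 0.3,0,10,0,0, 0.3,0,11.2,0,0, 0.3,0,12.4,0,0, 0.3,-0.1,13.6,0,0, 0.3,-0.2,14.8,0,0, 0.3,-0.4,16,0,0, 0.3,-0.6,17.2,0,0, 0.3,-0.8,18.4,0,0, 0.3,-1,19.6,0,0, 0.3,-1.2,20.8,0,0, 0.3,-1.4,22,0,0, 0.3,-1.6,23,0,0]'
python3 - <<'E'
from look import *
p=look(None,"scene",names=("cap_orange","cap_white_a","bottle_2"))
a=cv2.resize(p["image"][160:280,230:390],None,fx=5,fy=5,interpolation=cv2.INTER_CUBIC)
cv2.imwrite("pics/crop4.png",a[:,:,::-1])
E
```

```text
clock: 8.48
eef_pos: [0.5679, 0.0613, -0.012]
orientation: [-0.0, 0.648, 0.762, 0.0]
force: [-0.8, -0.1, 0.5]
opening: 0.0274
gripper_force: 0.2
cap_orange 0.53 [0.566 0.096 0.003] [295. 217.]
cap_white_a 0.64 [ 0.532 -0.058  0.002] [314. 239.]
cap_white_a 0.52 [ 0.433 -0.151  0.   ] [300. 265.]
cap_white_a 0.26 [ 0.501  0.195 -0.003] [259. 212.]
bottle_2 0.66 [ 0.507 -0.194 -0.003] [336. 265.]
```

View pics/crop4.png

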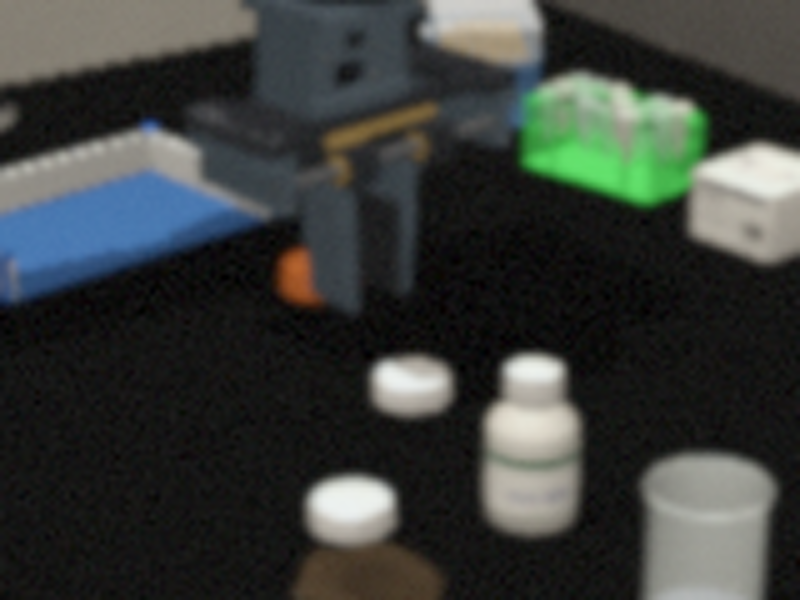

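The orange cap is caught in the finger notch at about (292,215). I'll continue into the tray, then back off.

```bash
python3 -m crank '[0.3,-0.1,0.8,0,0, 0.3,-0.3,2,0,0, 0.3,-0.5,3.2,0,0, 0.3,-0.7,4.4,0,0, 0.3,-0.9,5.6,0,0, 0.3,-1.1,6.8,0,0, 0.3,-1.3,8,0,0, 0.3,-1.5,9.2,0,0, 0.3,-1.6,10.4,0,0, 0.3,-1.8,11.6,0,0, 0.3,-1.9,12.8,0,0, 0.3,-2.1,14,0,0, 0.3,-2.2,15.2,0,0, 0.3,-2.3,16.2,0,0, 0.3,-2.4,17,0,0, 0.3,-2.4,17.2,0,0, 0.3,-2.3,16.5,0,0, 0.3,-2,14.5,0,0, 0.3,-2,13.5,1.5,0, 0.3,-2,12.5,5.5,0]'
python3 - <<'E'
from look import *
p=look(None,"scene",names=("cap_orange","cap_white_a","bottle_2"))
E
```

```text
clock: 10.35
eef_pos: [0.5454, 0.1825, 0.0396]
orientation: [-0.002, 0.648, 0.761, -0.003]
force: [-0.0, 0.4, -0.4]
opening: 0.0274
gripper_force: 0.0
cap_orange 0.58 [0.543 0.266 0.001] [260. 201.]
cap_white_a 0.54 [ 0.433 -0.152  0.003] [300. 264.]
bottle_2 0.63 [ 0.508 -0.193 -0.005] [337. 265.]
```

```bash
python3 -m crank '[0.3,0,-2,2,0, 0.3,-0.5,-5,5,0, 0.3,-1.3,-9,5,0, 0.3,-1.3,-13,5,0, 0.3,-1.3,-17,5,0, 0.3,-1.3,-21,5,0, 0.3,-1.3,-25,5,0, 0.3,-1.3,-28,5,0, 0.3,-1.3,-29.7,4,0, 0.3,-1.3,-29.7,1,0, 0.3,-1.3,-29.7,-2,0, 0.3,-1.3,-29.7,-4,0, 0.3,-1.3,-29.7,-5.2,0, 0.3,-1.3,-29.7,-5.5,0, 0.3,-1.3,-29.7,-5.5,0]'
python3 - <<'E'
from look import *
p=look(None,"scene",names=("cap_orange","cap_white_a","bottle_2"))
E
```

```text
clock: 11.8
eef_pos: [0.5341, -0.1119, -0.0133]
orientation: [-0.001, 0.648, 0.762, -0.001]
force: [-0.8, 0.4, -0.2]
opening: 0.0272
gripper_force: 0.0
cap_orange 0.7 [0.543 0.267 0.002] [260. 200.]
cap_white_a 0.64 [ 0.532 -0.061  0.   ] [314. 240.]
cap_white_a 0.48 [ 0.432 -0.15   0.001] [300. 264.]
bottle_2 0.6 [ 0.505 -0.192 -0.004] [335. 265.]
```

```bash
python3 -m crank '[0.3,0,1,0,0, 0.3,0,2,0,0, 0.3,0,3,0,0, 0.3,0,4,0,0, 0.3,-0.1,5.2,0,0, 0.3,-0.3,6.4,0,0, 0.3,-0.5,7.6,0,0, 0.3,-0.7,8.8,0,0, 0.3,-0.9,10,0,0, 0.3,-1.1,11.2,0,0, 0.3,-1.3,12.4,0,0, 0.3,-1.5,13.6,0,0, 0.3,-1.7,14.8,0,0, 0.3,-1.9,16,0,0, 0.3,-2.1,17.2,0,0, 0.3,-2.3,18.4,0,0, 0.3,-2.5,19.6,0,0, 0.3,-2.7,20.8,0,0, 0.3,-2.8,22,0,0, 0.3,-2.9,23,0,0]'
python3 - <<'E'
from look import *
p=look(None,"scene",names=("cap_orange","cap_white_a","bottle_2"))
E
```

```text
clock: 13.67
eef_pos: [0.506, 0.1193, -0.012]
orientation: [-0.0, 0.648, 0.762, 0.0]
force: [-0.2, -0.1, -0.3]
opening: 0.0272
gripper_force: 0.1
cap_orange 0.58 [0.54  0.27  0.003] [259. 200.]
cap_white_a 0.52 [ 0.431 -0.151  0.002] [299. 264.]
cap_white_a 0.36 [0.503 0.144 0.001] [267. 216.]
bottle_2 0.64 [ 0.507 -0.192 -0.004] [336. 265.]
```

```bash
python3 -m crank '[0.3,-0.1,0.8,0,0, 0.3,-0.2,2,0,0, 0.3,-0.4,3.2,0,0, 0.3,-0.6,4.4,0,0, 0.3,-0.8,5.6,0,0, 0.3,-0.9,6.8,0,0, 0.3,-1,8,0,0, 0.3,-1.1,9.2,0,0, 0.3,-1.2,10.4,0,0, 0.3,-1.3,11.6,0,0, 0.3,-1.4,12.4,0,0, 0.3,-1.4,12.7,0,0, 0.3,-1.3,12,0,0, 0.3,-1,10,0,0, 0.3,-1,9,1.5,0, 0.3,-1,8,5.5,0, 0.3,-1,6,8.5,0]'
python3 - <<'E'
from look import *
p=look(None,"scene",names=("cap_orange","cap_white_a","bottle_2"))
E
```

```text
clock: 15.28
eef_pos: [0.4959, 0.1772, 0.0741]
orientation: [-0.0, 0.648, 0.762, -0.0]
force: [1.2, 0.4, 0.4]
opening: 0.0276
gripper_force: 0.0
cap_orange 0.64 [0.54  0.266 0.002] [259. 201.]
cap_white_a 0.65 [0.49  0.271 0.   ] [244. 204.]
cap_white_a 0.5 [ 0.432 -0.149  0.003] [299. 263.]
bottle_2 0.63 [ 0.504 -0.192 -0.007] [335. 266.]
```

```bash
python3 -m crank '[0.3,-1,-2,1,0, 0.3,-2,-6,1,0, 0.3,-3,-10,1,0, 0.3,-4,-14,1,0, 0.3,-5,-18,1,0, 0.3,-6,-22,1,0, 0.3,-6.4,-26,1,0, 0.3,-6.4,-30,1,0, 0.3,-6.4,-34,1,0, 0.3,-6.4,-37,1,0, 0.3,-6.4,-38.6,0,0, 0.3,-6.4,-38.6,-2.5,0, 0.3,-6.4,-38.6,-5,0, 0.3,-6.4,-38.6,-7,0, 0.3,-6.4,-38.6,-8.2,0, 0.3,-6.4,-38.6,-8.5,0, 0.3,-6.4,-38.6,-8.5,0]'
python3 - <<'E'
from look import *
p=look("scene5","scene",names=("cap_orange","cap_white_a","bottle_2"))
E
```

```text
clock: 16.9
eef_pos: [0.4311, -0.2073, -0.0134]
orientation: [-0.002, 0.648, 0.762, -0.0]
force: [-0.0, -0.1, -0.0]
opening: 0.0274
gripper_force: 0.0
cap_orange 0.56 [0.544 0.267 0.003] [261. 200.]
cap_white_a 0.49 [ 0.432 -0.152  0.004] [300. 264.]
cap_white_a 0.45 [0.487 0.273 0.001] [243. 204.]
bottle_2 0.62 [ 0.508 -0.193 -0.003] [337. 265.]
```

View pics/scene5.png

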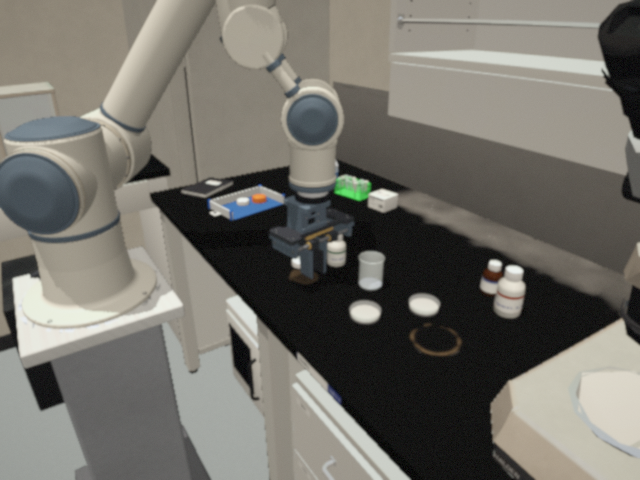

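The scene view shows the orange and first white caps in the tray at (260,198) and (243,202). The fingers are behind the last cap at (297,263), and the bottle still stands at (337,255). Now I'll sweep the last cap.

```bash
python3 -m crank '[0.3,0,1,0,0, 0.3,0,2,0,0, 0.3,0,3,0,0, 0.3,0,4,0,0, 0.3,0,5.2,0,0, 0.3,0,6.4,0,0, 0.3,0,7.6,0,0, 0.3,0,8.8,0,0, 0.3,0,10,0,0, 0.3,0.1,11.2,0,0, 0.3,0.2,12.4,0,0, 0.3,0.3,13.6,0,0, 0.3,0.4,14.8,0,0, 0.3,0.5,16,0,0, 0.3,0.6,17.2,0,0, 0.3,0.7,18.4,0,0, 0.3,0.8,19.6,0,0, 0.3,0.9,20.8,0,0, 0.3,1,22,0,0, 0.3,1.1,23,0,0]'
python3 - <<'E'
from look import *
p=look(None,"scene",names=("cap_white_a","bottle_2"))
E
```

```text
clock: 18.77
eef_pos: [0.4429, 0.0234, -0.012]
orientation: [-0.0, 0.648, 0.762, -0.0]
force: [0.8, -0.1, 0.0]
opening: 0.0274
gripper_force: 0.1
cap_white_a 0.43 [0.44  0.053 0.001] [262. 233.]
bottle_2 0.73 [ 0.508 -0.194 -0.004] [337. 265.]
```

```bash
python3 -m crank '[0.3,0,0.8,0,0, 0.3,0.1,2,0,0, 0.3,0.2,3.2,0,0, 0.3,0.3,4.4,0,0, 0.3,0.4,5.6,0,0, 0.3,0.5,6.8,0,0, 0.3,0.6,8,0,0, 0.3,0.7,9.2,0,0, 0.3,0.7,10.4,0,0, 0.3,0.7,11.6,0,0, 0.3,0.7,12.8,0,0, 0.3,0.7,14,0,0, 0.3,0.7,15.2,0,0, 0.3,0.7,16.4,0,0, 0.3,0.7,17.5,0,0, 0.3,0.6,18.3,0,0, 0.3,0.6,18.5,0,0, 0.3,0.7,17.5,0,0, 0.3,1,15,0,0, 0.3,1,13,3,0]'
python3 -m crank '[0.3,0,-3,3,0, 0.3,0,-7,6,0, 0.3,0,-11,10,0, 0.3,-2,-15,12,0, 0.3,-4,-19,12,0, 0.3,-4,-23,12,0, 0.3,-4,-27,12,0, 0.3,-4,-31,12,0, 0.3,-4,-35,12,0, 0.3,-4,-39,12,0, 0.3,-4,-43,12,0, 0.3,-4,-46,12,0, 0.3,-4,-46,12,0, 0.3,-4,-46,12,0, 0.3,-4,-46,12,0]'
python3 - <<'E'
from look import *
look(None,"scene",names=("cap_orange","cap_white_a","bottle_2","beaker","petri_dish_0"))
print()
p=look(None,"top",names=("tray_mouth","cap_orange","cap_white_a","bottle_2","beaker","petri_dish_0"))
a=cv2.resize(p["image"][180:330,90:290],None,fx=4,fy=4,interpolation=cv2.INTER_CUBIC)
cv2.imwrite("pics/top6.png",a[:,:,::-1])
E
```

```text
clock: 20.58
eef_pos: [0.4512, 0.1501, 0.0149]
orientation: [-0.002, 0.647, 0.762, -0.002]
force: [-0.4, -0.1, 0.1]
opening: 0.0272
gripper_force: 0.0
clock: 21.83
eef_pos: [0.4121, -0.3081, 0.1376]
orientation: [-0.001, 0.649, 0.761, 0.0]
force: [-0.5, 0.7, 0.4]
opening: 0.0275
gripper_force: 0.0
cap_orange 0.61 [ 0.542  0.269 -0.001] [260. 201.]
cap_white_a 0.63 [ 0.49   0.25  -0.002] [247. 207.]
cap_white_a 0.53 [0.443 0.238 0.002] [235. 210.]
cap_white_a 0.45 [ 0.489  0.273 -0.   ] [244. 204.]
cap_white_a 0.38 [ 0.431 -0.397 -0.002] [366. 318.]
bottle_2 0.95 [ 0.505 -0.191 -0.005] [335. 265.]
bottle_2 0.75 [ 0.499  0.191 -0.001] [259. 212.]
bottle_2 0.7 [ 0.43  -0.397 -0.002] [366. 318.]
petri_dish_0 0.79 [ 0.43  -0.398 -0.003] [366. 319.]
petri_dish_0 0.58 [ 0.538 -0.438  0.004] [421. 308.]

tray_mouth 0.87 [0.5   0.192 0.003] [186. 253.]
tray_mouth 0.68 [ 0.49   0.245 -0.002] [162. 257.]
cap_orange 0.54 [ 0.539  0.267 -0.004] [154. 235.]
cap_white_a 0.58 [0.488 0.279 0.002] [146. 258.]
bottle_2 0.64 [ 0.505 -0.19   0.001] [366. 252.]
beaker 0.76 [ 0.511 -0.313  0.   ] [424. 250.]
petri_dish_0 0.15 [ 0.504 -0.193  0.   ] [367. 253.]
```

View pics/top6.png

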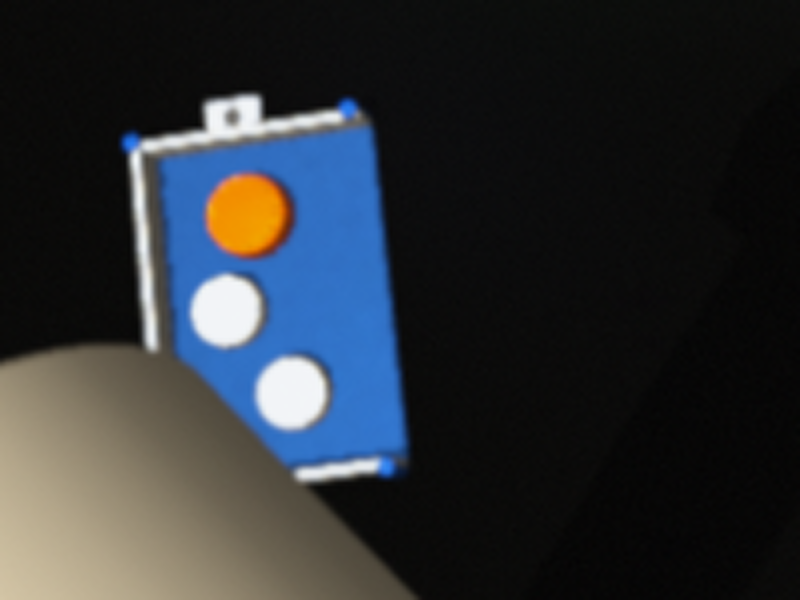

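The top crop shows all three caps flat and fully inside the tray: orange at crop (248,215), white at (228,311) and (292,392). The bottle, beaker and dishes are where they were, and the arm is clear.

```bash
python3 -c "
from station import ctrl
print(ctrl.hand_in())"
```

```text
the job is handed in; nothing more can be done
None
```

All three caps (one orange, two white) lie flat and fully inside the tray, the bottle, beaker and dishes haven't moved, and the job was handed in at about 22 s; the first orange sweep passed above the cap because the reported tool height was about 30 mm too low, so I lowered the fingers and repeated it.

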